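# Push the urgent rack home and start the run

### The job

The urgent blood samples are in the orange rack on the analyser's loader: with the fingertips, push it along its lane until it stands square against the back stop, then press the green start key fully down and let it go. Slide the rack, never lift or tip it or pull a tube out, and press the key only once the rack is home. Leave the blue rack, the red stop key and the other things on the bench alone.

Things in the scene. Friction and masses are not known exactly. Their poses are not given: they have to be found in the camera images.
- analyser: fixed white analyser with two-lane rack loader. Origin at bench level in the front face of the back stop, midway between the lanes; x points into the machine, square to the stop, y left along the stop. Stop 56 mm high; behind it a hood 60 mm high to x = 112 mm, then a housing 190 mm high. A rack fully home and square has its origin at x = -25 mm.
- lane_left (a point): middle of the left lane's deck at the foot of the back stop (analyser x = 0, y = 80 mm), 8 mm above the bench. The grey deck runs 235 mm from the stop towards the robot, open at that end; the lane is 150 mm wide between white rails 10 mm thick whose tops are 28 mm above the bench
- lane_right (a point): the same point of the right lane (analyser x = 0, y = -80 mm); one rail at y = 0 parts the lanes, the outer rails are at y = 160 and -160 mm
- rack_orange: orange plastic tube rack with four urgent samples, 50 x 130 x 46 mm (x, y, z), 0.15 to 0.31 kg, loose and askew on the deck in the left or right lane. Origin at the centre of its underside; x across its depth, y along its length. Tube caps reach 70 mm above its underside.
- rack_blue: blue plastic tube rack with two routine samples, in the other lane; to be left alone; 50 x 130 x 46 mm (x, y, z), 0.15 to 0.31 kg, loose and askew on the deck in the left or right lane. Origin at the centre of its underside; x across its depth, y along its length. Tube caps reach 70 mm above its underside.
- start_key (a joint): travel of the green round start key (28 mm diameter), in m: 0 = up, 0.006 = fully down; it counts as pressed beyond 0.004. A spring returns it; fully down takes about 5 N.
- start_key_top (a point): centre of the top of the green start key, on the 36 mm high console right of the lanes (analyser y = -165 to -245 mm, x = -225 to 0); 58 mm above the bench with the key up (it moves down with the key)
- stop_key (a joint): travel of the red round stop key, like the green one but 80 mm farther from the robot on the same console, in m: 0 = up, 0.006 = fully down; not to be pressed
- tube_o1: capped blood tube with lilac cap standing loose in the orange rack, 12 mm diameter (cap 15 mm), 66 mm tall; origin at the centre of its foot, 4 mm above the rack's underside
- tube_o2: capped blood tube with lilac cap standing loose in the orange rack, 12 mm diameter (cap 15 mm), 66 mm tall; origin at the centre of its foot, 4 mm above the rack's underside
- tube_o3: capped blood tube with lilac cap standing loose in the orange rack, 12 mm diameter (cap 15 mm), 66 mm tall; origin at the centre of its foot, 4 mm above the rack's underside
- tube_o4: capped blood tube with lilac cap standing loose in the orange rack, 12 mm diameter (cap 15 mm), 66 mm tall; origin at the centre of its foot, 4 mm above the rack's underside
- tube_b1: capped blood tube with lilac cap standing loose in the blue rack, 12 mm diameter (cap 15 mm), 66 mm tall; origin at the centre of its foot, 4 mm above the rack's underside
- tube_b2: capped blood tube with lilac cap standing loose in the blue rack, 12 mm diameter (cap 15 mm), 66 mm tall; origin at the centre of its foot, 4 mm above the rack's underside
- control_vial: small vial with yellow cap standing on the rear end of the key console, 26 mm diameter, 42 mm tall; origin at the centre of its underside
- beaker: empty glass beaker on the bench to the left of the analyser, 72 mm diameter, 95 mm tall; origin at the centre of its underside
- water_bottle: clear bottle with blue cap on the bench to the left of the analyser, 64 mm diameter, 190 mm tall; origin at the centre of its underside
- slide_box: closed microscope slide box lying to the right of the analyser, 87 x 152 x 34 mm, long side along its y; origin at the centre of its underside
- marker: white marker pen with black cap lying on the bench to the right, 120 mm long along its x, 14 mm thick; origin at the middle of its underside
Mind the look-alikes: they are no part of the job. There is more than one size of the rack_orange; the job needs the smallest.

How it is judged:
By the outcome, as a careful person would: the job done as asked, in the order asked, and still so for the second after the job is handed in, with the robot touching nothing.
It also fails if it takes over 42 s, if anything falls off the work surface, if the arm or the gripper's body presses on something with over 40 N, if the wrist force passes 120 N, or if a joint passes its speed limit or range.

### The arm

A 7-joint arm with a two-finger parallel gripper is mounted at the origin on the work surface. World frame = base frame: x ahead of the robot, y to its left, z up, the work surface at z = 0. Lengths are in m, angles in rad, forces in N, time in s.
With the tool pointing down it reaches from about 0.4 to 0.85 m from the base axis. Payload 10.4 kg.
Tool frame: the origin (TCP) lies at the very end of the fingers, on their centre line; the grasp point (between the pads) lies 19 mm behind it; z points along the fingers, y is the line along which they close (so a half turn about z gives the same grasp; the last joint's range is limited). The gripper opens to 85 mm and grips with 20 to 120 N. Pads are 22 mm wide; open, the fingers measure 114 mm over their backs; the gripper's body (76 mm by 85 mm) begins 54 mm behind the grasp point. The pads swing forward as they close: fully open they stand 13 mm farther back than shut.
Start: joints at [-0.023, 0.332, -0.065, 1.46, 0.022, 1.35, -0.088], TCP at [0.625, 0, 0.231] pointing down, gripper open.
Joint ranges: [-2.6, 2.6], [-0.5, 2.12], [-1.47, 1.34], [0.16, 2.42], [-1.27, 4.41], [0.06, 2.06], [-2.6, 2.6]. Speed limits (rad/s): [2.22, 2.22, 2.79, 2.79, 3.14, 3.14, 3.14].

### API

Orientations are given as a unit quaternion [x, y, z, w].
In Python, from workcell import * gives the robot as it stands. The module is installed in compiled form; this text tells all that it offers.
- The arm moves only by the tool carry_out, never from a script. Its argument "motion" is a list of rows, each an object with "xyz": the shift along the tool's x, y, z in m, a list of three; "angular": the turn, a rotation vector about the tool's x, y, z in degrees, a list of three. A call has 1 to 12 rows; each row is the pose to reach, as a shift and turn from the pose commanded when the call began, along the tool's axes at that moment; what a row does not reach only later rows make up. A row lasts 1/10 s, in which the tool goes at most 50 mm and 8.59 degrees, less where a joint would pass 70% of its speed; a pose out of reach is approached as far as the arm can. A call with a gripper value outside its range is refused whole. "hand" is the opening, from 0 (shut) to 1 (fully open), set as the call begins (left out, the last holds). The fingers move at their own pace and stop on an object; "grip_force" is the grip in N (left out, the last holds). Time passes only in rows, so rows that repeat a pose let the fingers close. It gives the time, the measured TCP pose, the force, the opening and the grip force at its end, in the units of the state.
- get_obs(): the state, without advancing time (a new reading comes with each control period).
- camera(name): name is "scene" or "side" or "wrist"; returns a dict with "img" (384x512x3 uint8, red, green, blue), "fx", "fy", "cx", "cy" (pixels), "extrinsics" (4x4, takes a point from camera to world coordinates). Camera axes: x right, y up, looking along -z (the intrinsics and any distortion apply to the point x, -y, -z); pixel columns grow to the right and rows downward; lengths in m; the calibration is good to about 2 mm. A picture is of the moment at which its call begins. There is no depth.
- hand_in(): hands the job in; it is judged then, once.
The state is a dict: "clock": time; "joint_pos": joint angles; "joint_velocities": joint speeds; "tau": joint torques, N m; "position": TCP position; "ee_rot": TCP orientation; "ft_force": force on the tool from outside, world axes, zero at the start; "torque": the same for the moment, N m; "grip_width": opening from 0.0 (shut) to 1.0 (fully open); "grasp_force": force on a finger pad.
Only numpy, scipy, OpenCV 4.12 (cv2) and the standard library are available. Lean on these libraries where they do the work, as an engineer would, in place of code of your own. Each camera call takes 0.05 s, during which the arm holds its last target. There are 200 camera calls.

## Working session

There is one attempt and no reset: what is moved stays moved. The work goes in short steps, Python scripts to look and compute and a tool call to move; the robot and the scene stay as the last step left them, time stands still between calls to the robot, and variables do not carry over. Pictures are saved under pics/ and viewed, at most 10 in all, crops included, and the job is handed in when it is done.

Besides the shell and the picture viewer there is one more tool, called after "Emit:" as name(argument=value, ...), one argument or row to a line, values as JSON. carry_out: Moves the arm, as the interface text tells. Its arguments: {"type":"object","properties":{"motion":{"type":"array"},"hand":{"type":"number"},"grip_force":{"type":"number"}},"required":["motion"]}

```bash
mkdir -p pics
cat > h.py <<'E'
from workcell import *
import numpy as np, cv2, json
def snap(n,f):
    c=camera(n); cv2.imwrite(f'pics/{f}.png',c['img'][:,:,::-1]); 
    np.savez(f'pics/{f}.npz',**{k:np.array(v) for k,v in c.items()}); return c
def load(f): return np.load(f'pics/{f}.npz',allow_pickle=True)
def ray(c,u,v,z):
    E=c['extrinsics']; d=E[:3,:3]@np.array([(u-c['cx'])/c['fx'],-(v-c['cy'])/c['fy'],-1]); o=E[:3,3]
    return o+d*(z-o[2])/d[2]
def proj(c,p):
    E=c['extrinsics']; q=E[:3,:3].T@(np.array(p)-E[:3,3]); return c['cx']+c['fx']*q[0]/-q[2], c['cy']+c['fy']*q[1]/q[2]
E
python3 - <<'E'
from h import *
for n in ['scene','side']:
    c=snap(n,n+'0'); print({k:np.round(v,3).tolist() for k,v in c.items() if k!='img'})
print(get_obs())
a=cv2.imread('pics/scene0.png');b=cv2.imread('pics/side0.png')
E
```

```text
{'fx': 426.174, 'fy': 426.174, 'cx': 255.831, 'cy': 195.45, 'extrinsics': [[0.059, -0.761, 0.646, 1.329], [0.998, 0.034, -0.05, -0.043], [0.016, 0.648, 0.762, 1.068], [0.0, 0.0, 0.0, 1.0]]}
{'fx': 460.43, 'fy': 460.43, 'cx': 258.92, 'cy': 190.288, 'extrinsics': [[0.904, 0.231, -0.359, -0.082], [-0.427, 0.494, -0.757, -1.217], [0.003, 0.838, 0.546, 0.955], [0.0, 0.0, 0.0, 1.0]]}
{'clock': 0.1, 'joint_pos': array([-0.02259907,  0.33280328, -0.0646946 ,  1.46087224,  0.02159079,
        1.34992422, -0.08847829]), 'joint_velocities': array([ 1.87883780e-03, -2.70454382e-03,  1.71304567e-04, -6.67118620e-04,
       -1.53296362e-03,  6.93940932e-08,  4.74180782e-05]), 'tau': array([ 9.25707973e-04, -6.26745987e+01,  4.87730233e-02, -3.92438293e+01,
        1.62844139e-02,  6.89412060e-03, -5.92459219e-05]), 'position': array([ 6.24648581e-01, -5.01837350e-06,  2.30591742e-01]), 'ee_rot': array([ 7.07094896e-01,  7.07118362e-01, -4.82553522e-04, -4.44437279e-04]), 'ft_force': array([-0.61477231, -0.34028282,  0.26366127]), 'torque': array([ 0.04175586, -0.00650377,  0.02453823]), 'grasp_force': 0.0, 'grip_width': 1.0008301376470992}
```

View pics/scene0.png

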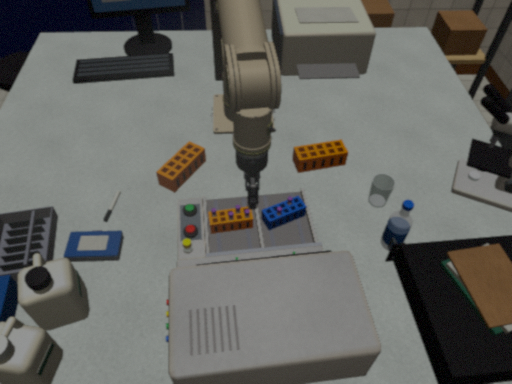

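View pics/side0.png

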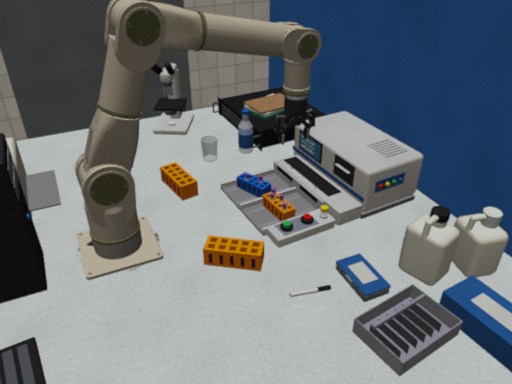

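The scene picture shows three orange racks. One is empty on the bench at (182,166), another is empty on the bench at (320,155), and a smaller one with lilac caps stands in the right lane at (231,220). The blue rack is at (284,211), green key (189,209), red (190,230) and vial (187,244). By the description, the target is the one at (231,220). I'll check it in a close crop.

Run:
```python
from h import *
a=cv2.imread('pics/scene0.png')[180:270,165:325]; cv2.imwrite('pics/s0c.png',cv2.resize(a,None,fx=5,fy=5,interpolation=cv2.INTER_CUBIC))
b=cv2.imread('pics/side0.png')[145:245,210:340]; cv2.imwrite('pics/d0c.png',cv2.resize(b,None,fx=6,fy=6,interpolation=cv2.INTER_CUBIC))
```

```text
(no output)
```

View pics/s0c.png

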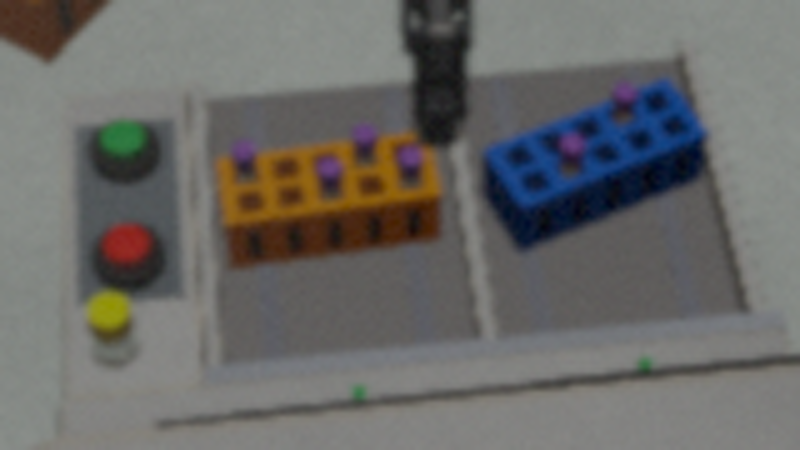

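View pics/d0c.png

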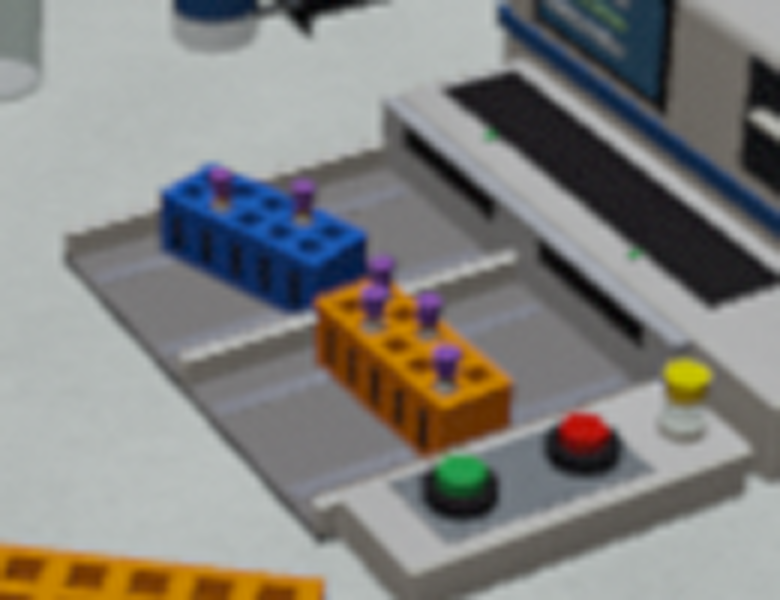

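The crops confirm the choice: four lilac caps in the small orange rack, right lane, askew. I'll measure from both views.

Run:
```python
from h import *
S=load('scene0');D=load('side0')
s=lambda u,v,z:ray(S,165+u/5-.4,180+v/5-.4,z)
d=lambda u,v,z:ray(D,210+u/6-.4,145+v/6-.4,z)
P=lambda n,p:print(n,np.round(p*1000,1))
for n,a,b in [('green',(124,136),(462,473)),('red',(127,241),(585,430))]:
    P(n,s(*a,.058));P(n,d(*b,.058))
for n,u in zip('TL TR BL BR'.split(),[(218,158),(437,133),(230,222),(440,198)]): P('rack '+n,s(*u,.054))
for n,u in zip('Lft Top Rt Bot'.split(),[(318,297),(395,278),(510,382),(430,405)]): P('rack '+n,d(*u,.054))
for u in [(205,370),(780,318)]: P('stopS',s(*u,.056))
for u in [(390,105),(690,345)]: P('stopD',d(*u,.056))
for u in [(457,140),(485,338),(203,98),(213,372),(682,60),(745,310)]: P('railS',s(*u,.028))
for u in [(185,357),(515,257),(320,500)]: P('railD',d(*u,.028))
```

```text
green [ 508.3 -180.2   58. ]
green [ 505.9 -186.9   58. ]
red [ 587.2 -175.1   58. ]
red [ 585.4 -181.1   58. ]
rack TL [ 524.7 -123.4   54. ]
rack TR [511.4   9.9  54. ]
rack BL [ 573.2 -115.7   54. ]
rack BR [561.2   9.1  54. ]
rack Lft [512.6   5.1  54. ]
rack Top [563.1   4.2  54. ]
rack Rt [ 573.1 -119.    54. ]
rack Bot [ 521.9 -119.5   54. ]
stopS [ 676.7 -128.4   56. ]
stopS [657.5 198.4  56. ]
stopD [653.4 188.6  56. ]
stopD [ 683.2 -133.    56. ]
railS [496.6  23.5  28. ]
railS [644.6  31.1  28. ]
railS [ 455.1 -135.6   28. ]
railS [ 660.2 -126.2   28. ]
railS [436.9 172.9  28. ]
railS [632.3 185.3  28. ]
railD [431.2  15.9  28. ]
railD [660.1  29.1  28. ]
railD [ 443.7 -141.1   28. ]
```

Both views agree to a few mm. The analyser origin is about (0.668, 0.030) with yaw about 3.6°. The rack centre is at analyser (-130, -78) with yaw about 5°, and its length of about 129 mm matches the smallest rack. The keys come out 79 mm apart at y_a ≈ -204, as specified.

Plan: turn the tool so the open fingers span the rack's length, lower them in front of it and push about 105 mm.

Emit:
carry_out(
  motion=[
    {"xyz": [-0.061, -0.137, 0.08], "angular": [0, 0, 86.4]},
    {"xyz": [-0.061, -0.137, 0.08], "angular": [0, 0, 86.4]},
    {"xyz": [-0.061, -0.137, 0.08], "angular": [0, 0, 86.4]},
    {"xyz": [-0.061, -0.137, 0.08], "angular": [0, 0, 86.4]},
    {"xyz": [-0.061, -0.137, 0.08], "angular": [0, 0, 86.4]},
    {"xyz": [-0.061, -0.137, 0.08], "angular": [0, 0, 86.4]},
    {"xyz": [-0.061, -0.137, 0.08], "angular": [0, 0, 86.4]},
    {"xyz": [-0.061, -0.137, 0.08], "angular": [0, 0, 86.4]},
    {"xyz": [-0.061, -0.137, 0.08], "angular": [0, 0, 86.4]},
    {"xyz": [-0.061, -0.137, 0.08], "angular": [0, 0, 86.4]},
    {"xyz": [-0.061, -0.137, 0.08], "angular": [0, 0, 86.4]},
    {"xyz": [-0.061, -0.137, 0.08], "angular": [0, 0, 86.4]},
  ],
  hand=1,
)

```text
clock: 1.3
position: [0.4879, -0.0609, 0.1511]
ee_rot: [0.999, 0.033, -0.0, -0.0]
ft_force: [0.5, -0.6, 0.2]
grip_width: 0.999
grasp_force: 0.0
```

Run:
```python
from h import *
a=snap('scene','s1')['img'][150:270,150:310]; b=snap('wrist','w1')['img']; d=snap('side','d1')['img'][130:250,210:340]
print(np.round(load('w1')['extrinsics'],3).tolist())
im=np.hstack([cv2.resize(a,(400,300),interpolation=3),cv2.resize(b,(400,300))])
im=np.vstack([im,np.hstack([cv2.resize(d,(325,300),interpolation=3),np.zeros((300,475,3),np.uint8)])])
cv2.imwrite('pics/m1.png',im[:,:,::-1])
```

```text
[[0.067, 0.951, 0.301, 0.566], [-0.998, 0.064, 0.02, -0.055], [-0.001, -0.301, 0.953, 0.294], [0.0, 0.0, 0.0, 1.0]]
```

View pics/m1.png

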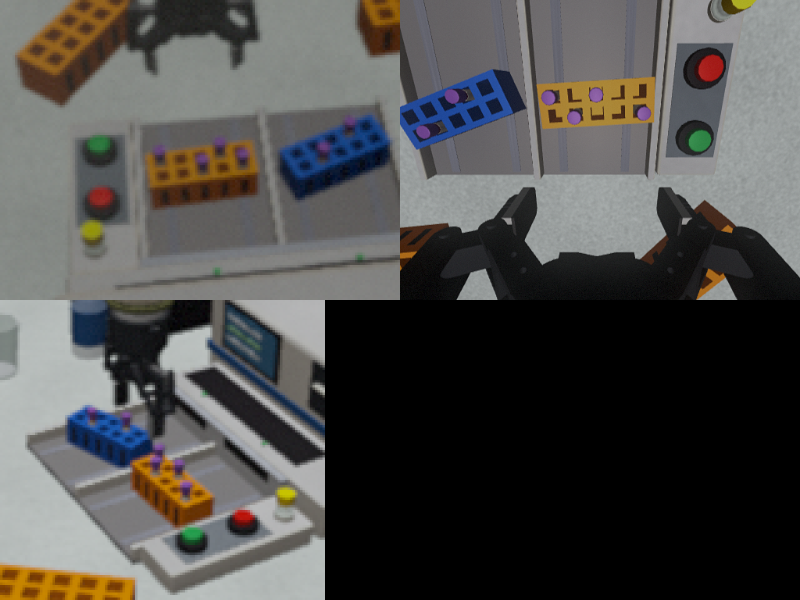

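The fingers are centred on the rack on the robot side and aligned with the lane. Wrist view: fingers at x≈530 and 665, rack from 538 to 657. Next I descend.

Emit:
carry_out(
  motion=[
    {"xyz": [0, 0, 0.03]},
    {"xyz": [0, 0, 0.06]},
    {"xyz": [0, 0, 0.09]},
    {"xyz": [0, 0, 0.115]},
    {"xyz": [0, 0, 0.129]},
    {"xyz": [0, 0, 0.129]},
  ],
)

```text
validation failed for argument at $.mo...
```

Each row needs "angular" too.

Emit:
carry_out(
  motion=[
    {"xyz": [0, 0, 0.03], "angular": [0, 0, 0]},
    {"xyz": [0, 0, 0.06], "angular": [0, 0, 0]},
    {"xyz": [0, 0, 0.09], "angular": [0, 0, 0]},
    {"xyz": [0, 0, 0.115], "angular": [0, 0, 0]},
    {"xyz": [0, 0, 0.129], "angular": [0, 0, 0]},
    {"xyz": [0, 0, 0.129], "angular": [0, 0, 0]},
  ],
)

```text
clock: 2.05
position: [0.4865, -0.0609, 0.0205]
ee_rot: [0.999, 0.032, -0.002, -0.0]
ft_force: [0.4, 0.3, 0.0]
grip_width: 1.001
grasp_force: 0.0
```

Emit:
carry_out(
  motion=[
    {"xyz": [0.008, 0, 0], "angular": [0, 0, 0]},
    {"xyz": [0.014, 0, 0], "angular": [0, 0, 0]},
    {"xyz": [0.02, 0, 0], "angular": [0, 0, 0]},
    {"xyz": [0.026, 0, 0], "angular": [0, 0, 0]},
    {"xyz": [0.033, 0, 0], "angular": [0, 0, 0]},
    {"xyz": [0.04, 0, 0], "angular": [0, 0, 0]},
    {"xyz": [0.048, 0, 0], "angular": [0, 0, 0]},
    {"xyz": [0.056, 0, 0], "angular": [0, 0, 0]},
    {"xyz": [0.064, 0, 0], "angular": [0, 0, 0]},
    {"xyz": [0.072, 0, 0], "angular": [0, 0, 0]},
    {"xyz": [0.08, 0, 0], "angular": [0, 0, 0]},
    {"xyz": [0.085, 0, 0], "angular": [0, 0, 0]},
  ],
)

```text
clock: 3.25
position: [0.5738, -0.0555, 0.0223]
ee_rot: [1.0, 0.031, 0.0, -0.0]
ft_force: [-4.3, 0.1, 3.7]
grip_width: 1.001
grasp_force: 2.4
```

Run:
```python
from h import *
a=snap('scene','s2')['img'][170:270,165:310]; b=snap('wrist','w2')['img']; d=snap('side','d2')['img'][140:240,220:340]
im=np.vstack([np.hstack([cv2.resize(a,(400,276),interpolation=3),cv2.resize(d,(360,276),interpolation=3)]),np.hstack([cv2.resize(b,(400,300)),np.zeros((300,360,3),np.uint8)])])
cv2.imwrite('pics/m2.png',im[:,:,::-1])
```

```text
(no output)
```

View pics/m2.png

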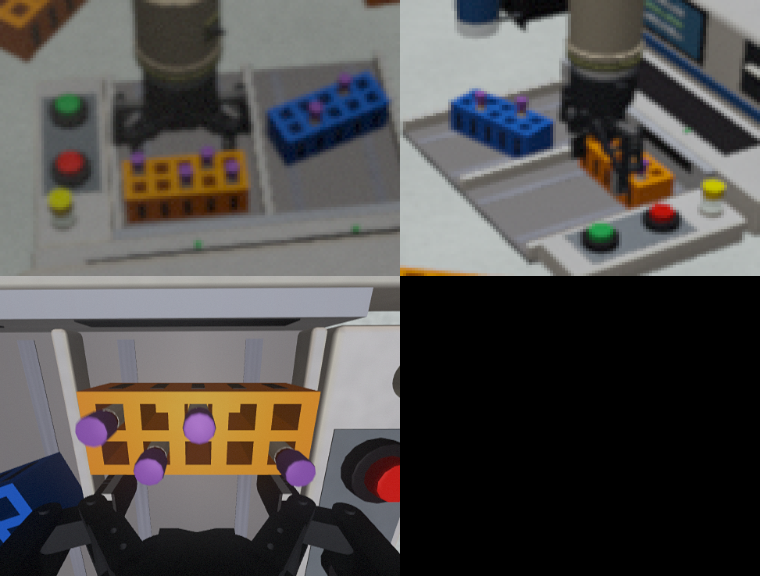

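The rack (wrist view, about 80–318 × 390–475) is square to the lane and the tubes are seated, with roughly 35–40 mm to go. I'll continue and then creep.

Emit:
carry_out(
  motion=[
    {"xyz": [0.006, 0, 0], "angular": [0, 0, 0]},
    {"xyz": [0.012, 0, 0], "angular": [0, 0, 0]},
    {"xyz": [0.017, 0, 0], "angular": [0, 0, 0]},
    {"xyz": [0.022, 0, 0], "angular": [0, 0, 0]},
    {"xyz": [0.026, 0, 0], "angular": [0, 0, 0]},
    {"xyz": [0.03, 0, 0], "angular": [0, 0, 0]},
    {"xyz": [0.03, 0, 0], "angular": [0, 0, 0]},
  ],
)

```text
clock: 4.1
position: [0.6035, -0.0537, 0.0224]
ee_rot: [1.0, 0.031, 0.0, -0.0]
ft_force: [0.3, 0.3, -0.4]
grip_width: 0.994
grasp_force: 0.0
```

Emit:
carry_out(
  motion=[
    {"xyz": [0.001, 0, 0], "angular": [0, 0, 0]},
    {"xyz": [0.002, 0, 0], "angular": [0, 0, 0]},
    {"xyz": [0.003, 0, 0], "angular": [0, 0, 0]},
    {"xyz": [0.004, 0, 0], "angular": [0, 0, 0]},
  ],
)

```text
clock: 4.5
position: [0.6067, -0.0536, 0.0224]
ee_rot: [1.0, 0.031, -0.0, 0.0]
ft_force: [-4.0, -0.5, 3.0]
grip_width: 0.998
grasp_force: 1.9
```

Emit:
carry_out(
  motion=[
    {"xyz": [0.001, 0, 0], "angular": [0, 0, 0]},
    {"xyz": [0.002, 0, 0], "angular": [0, 0, 0]},
    {"xyz": [0.003, 0, 0], "angular": [0, 0, 0]},
    {"xyz": [0.004, 0, 0], "angular": [0, 0, 0]},
  ],
)

```text
clock: 4.9
position: [0.609, -0.0534, 0.0223]
ee_rot: [1.0, 0.031, -0.002, -0.0]
ft_force: [-17.2, -1.3, 13.7]
grip_width: 0.997
grasp_force: 8.8
```

Run:
```python
from h import *
a=snap('scene','s3')['img'][195:265,170:290]; b=snap('wrist','w3')['img']
im=np.vstack([cv2.resize(a,(480,280),interpolation=3),cv2.resize(b[:240],(480,225))])
cv2.imwrite('pics/m3.png',im[:,:,::-1]); print(get_obs()['ft_force'])
```

```text
[-12.98979821  -0.92366536   9.93415214]
```

View pics/m3.png

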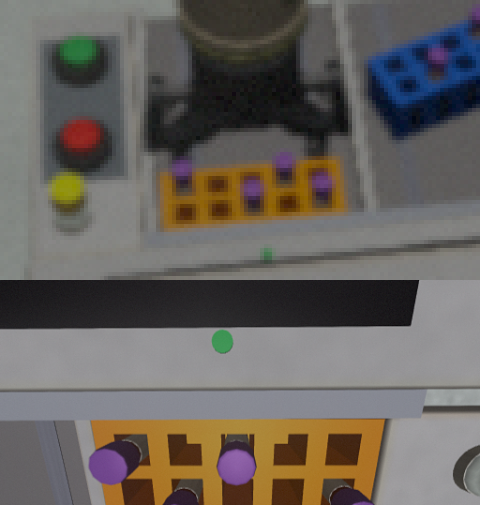

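The rack has met the stop: force jumped to 17 N, and its edge is flush with the stop along its whole width (wrist crop (90..385, 420)). I'll press a touch more to square it, then back off and lift clear.

Emit:
carry_out(
  motion=[
    {"xyz": [0.001, 0, 0], "angular": [0, 0, 0]},
    {"xyz": [0.0015, 0, 0], "angular": [0, 0, 0]},
    {"xyz": [0.0015, 0, 0], "angular": [0, 0, 0]},
  ],
)

```text
clock: 5.3
position: [0.6091, -0.0535, 0.0222]
ee_rot: [0.999, 0.032, -0.003, -0.0]
ft_force: [-21.6, -1.0, 18.0]
grip_width: 1.003
grasp_force: 11.0
```

Emit:
carry_out(
  motion=[
    {"xyz": [-0.003, 0, 0], "angular": [0, 0, 0]},
    {"xyz": [-0.01, 0, 0], "angular": [0, 0, 0]},
    {"xyz": [-0.025, 0, 0], "angular": [0, 0, 0]},
    {"xyz": [-0.05, 0, 0], "angular": [0, 0, 0]},
    {"xyz": [-0.09, 0, 0], "angular": [0, 0, 0]},
    {"xyz": [-0.09, 0, -0.03], "angular": [0, 0, 0]},
    {"xyz": [-0.09, 0, -0.07], "angular": [0, 0, 0]},
    {"xyz": [-0.09, 0, -0.12], "angular": [0, 0, 0]},
    {"xyz": [-0.09, 0, -0.12], "angular": [0, 0, 0]},
  ],
  hand=1,
)

```text
clock: 6.2
position: [0.5264, -0.059, 0.1492]
ee_rot: [0.999, 0.031, 0.006, 0.0]
ft_force: [1.4, -0.6, -0.1]
grip_width: 0.997
grasp_force: 0.0
```

Run:
```python
from h import *
a=snap('scene','s4')['img'][195:265,170:290]; b=snap('wrist','w4')['img'];d=snap('side','d4')['img'][140:240,220:340]
im=np.vstack([np.hstack([cv2.resize(a,(450,262),interpolation=3),cv2.resize(d,(314,262),interpolation=3)]),cv2.resize(b[:224],(764,334))])
cv2.imwrite('pics/m4.png',im[:,:,::-1]); print(get_obs()['position'])
```

```text
[ 0.52259568 -0.05874247  0.14223423]
```

View pics/m4.png

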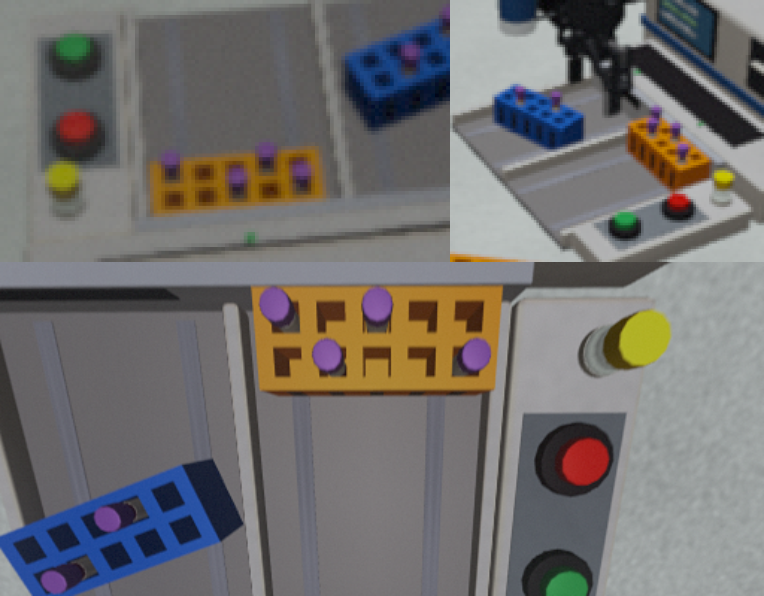

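The rack is home and square: its far edge lies on the stop line at row 288 at both ends, with all four tubes in place. Next I fix the green key's position from all three views.

Run:
```python
from h import *
for f in ['s4','d4','w4']:
    c=load(f); m=cv2.inRange(cv2.cvtColor(c['img'],cv2.COLOR_RGB2HSV),(50,100,60),(80,255,255))
    n,_,st,ce=cv2.connectedComponentsWithStats(m)
    for i in range(1,n):
        if st[i,4]>30: print(f,st[i],np.round(ray(c,*ce[i],.0575)*1000,1))
o=get_obs();print(o['position'],o['ee_rot'],o['clock'])
```

```text
s4 [185 204   9   8  54] [ 510.7 -180.7   57.5]
d4 [282 221  10   7  50] [ 504.8 -187.6   57.5]
w4 [365 207  29  27 606] [ 509.8 -178.9   57.5]
[ 0.52259568 -0.05874247  0.14223423] [ 9.99505728e-01  3.14313774e-02  6.06561804e-04 -3.32982186e-05] 6.35
```

Emit:
carry_out(
  motion=[
    {"xyz": [-0.01, 0.04, 0], "angular": [0, 0, 0]},
    {"xyz": [-0.022, 0.08, 0], "angular": [0, 0, 0]},
    {"xyz": [-0.022, 0.123, 0], "angular": [0, 0, 0]},
    {"xyz": [-0.022, 0.123, 0], "angular": [0, 0, 0]},
    {"xyz": [-0.022, 0.123, 0], "angular": [0, 0, 0]},
    {"xyz": [-0.022, 0.123, 0], "angular": [0, 0, 0]},
    {"xyz": [-0.022, 0.123, 0.03], "angular": [0, 0, 0]},
    {"xyz": [-0.022, 0.123, 0.055], "angular": [0, 0, 0]},
    {"xyz": [-0.022, 0.123, 0.07], "angular": [0, 0, 0]},
    {"xyz": [-0.022, 0.123, 0.07], "angular": [0, 0, 0]},
    {"xyz": [-0.022, 0.123, 0.07], "angular": [0, 0, 0]},
  ],
  hand=0,
)

```text
clock: 7.45
position: [0.5085, -0.182, 0.0725]
ee_rot: [0.999, 0.032, -0.0, -0.0]
ft_force: [0.7, -0.8, 0.1]
grip_width: 0.002
grasp_force: 0.0
```

Run:
```python
from h import *
b=snap('wrist','w5')['img'];d=snap('side','d5')['img'][180:250,250:350];s=snap('scene','s5')['img'][185:255,160:260]
im=np.hstack([cv2.resize(d,(300,210),interpolation=3),cv2.resize(s,(300,210),interpolation=3)])
im=np.vstack([im,cv2.resize(b,(500,375))[:, :600] if 0 else cv2.copyMakeBorder(cv2.resize(b,(500,375)),0,0,0,100,0)])
cv2.imwrite('pics/m5.png',im[:,:,::-1]); print(get_obs()['position'])
```

```text
[ 0.50902673 -0.18277241  0.07341748]
```

View pics/m5.png

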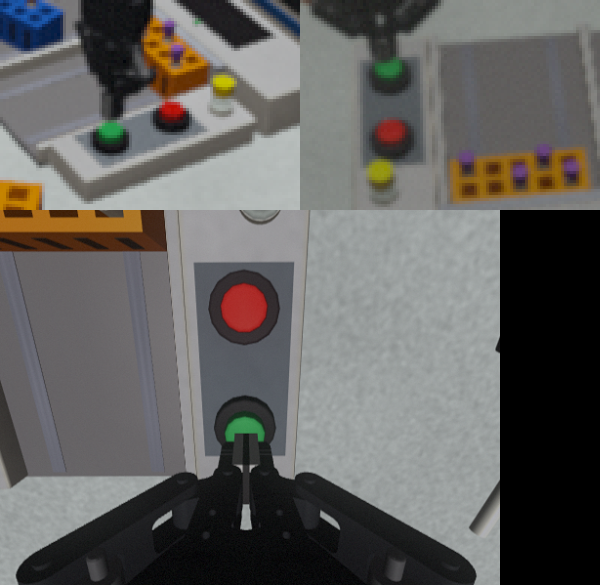

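The closed fingertips are centred over the green key (wrist view (245,432)), well clear of the red key (244,307). Now I press.

Emit:
carry_out(
  motion=[
    {"xyz": [0, 0, 0.008], "angular": [0, 0, 0]},
    {"xyz": [0, 0, 0.013], "angular": [0, 0, 0]},
    {"xyz": [0, 0, 0.016], "angular": [0, 0, 0]},
    {"xyz": [0, 0, 0.018], "angular": [0, 0, 0]},
    {"xyz": [0, 0, 0.02], "angular": [0, 0, 0]},
    {"xyz": [0, 0, 0.021], "angular": [0, 0, 0]},
    {"xyz": [0, 0, 0.021], "angular": [0, 0, 0]},
  ],
)

```text
clock: 8.3
position: [0.5082, -0.1829, 0.052]
ee_rot: [1.0, 0.031, -0.0, -0.0]
ft_force: [-4.9, 2.1, 11.5]
grip_width: 0.002
grasp_force: 5.6
```

It's bottomed at z = 0.052 with 11.5 N, well over the 5 N the key needs. Releasing.

Emit:
carry_out(
  motion=[
    {"xyz": [0, 0, 0.0005], "angular": [0, 0, 0]},
    {"xyz": [0, 0, 0], "angular": [0, 0, 0]},
    {"xyz": [0, 0, -0.005], "angular": [0, 0, 0]},
    {"xyz": [0, 0, -0.02], "angular": [0, 0, 0]},
    {"xyz": [0, 0, -0.05], "angular": [0, 0, 0]},
    {"xyz": [-0.01, 0, -0.09], "angular": [0, 0, 0]},
    {"xyz": [-0.02, 0, -0.12], "angular": [0, 0, 0]},
    {"xyz": [-0.02, 0, -0.12], "angular": [0, 0, 0]},
    {"xyz": [-0.02, 0, -0.12], "angular": [0, 0, 0]},
  ],
)

```text
clock: 9.2
position: [0.4885, -0.1843, 0.1717]
ee_rot: [1.0, 0.031, 0.001, 0.0]
ft_force: [-0.1, -0.0, -0.7]
grip_width: -0.003
grasp_force: 0.0
```

Run:
```python
from h import *
b=snap('wrist','w6')['img'];s=snap('scene','s6')['img'][185:265,160:310]
im=np.vstack([cv2.resize(s,(600,320),interpolation=3),cv2.copyMakeBorder(cv2.resize(b,(370,278)),0,0,0,230,0)])
cv2.imwrite('pics/m6.png',im[:,:,::-1]); o=get_obs(); print(o['position'],o['ft_force'],o['clock'])
```

```text
[ 0.48786489 -0.1839456   0.17018467] [-0.61370242  0.73972602 -0.0726849 ] 9.3
```

View pics/m6.png

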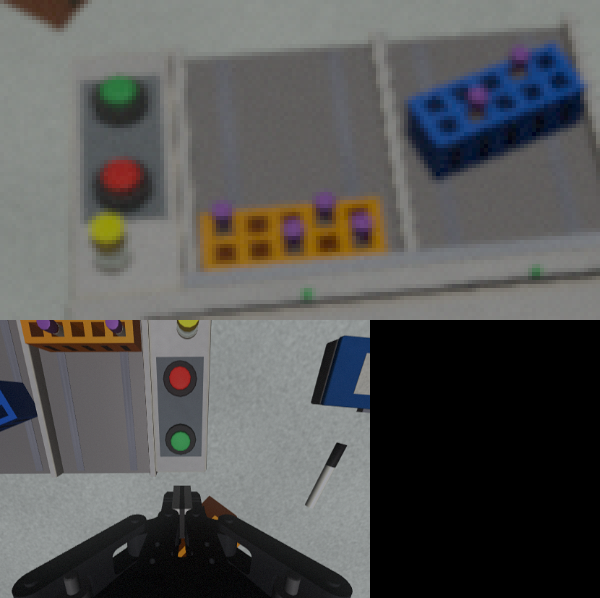

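The rack is home at (292,235), the green key at (118,92) is back up, and nothing else has moved. I'm handing in.

```bash
python3 -c "
from workcell import *
print(hand_in())"
```

```text
the job is handed in; nothing more can be done
None
```

The job is handed in: the orange rack stands square against the back stop, and the green start key was then pressed fully down and let go; the last pictures show nothing else on the loader or console out of place.

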